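# Set a light base's iris lever and dark-field stop

## Task

Get the light base ready for reading culture plates in dark field: with a fingertip against the side of its upright post, gently push the iris lever round its arc until its pointer stands on the third long scale mark, counted from the end of the scale with the small solid dot, and push the dark-field stop slide at the side of the base fully home, in either order. Only push: do not pinch the lever's post, and leave the loupe, dishes, bottles and other loose things where they stand.

Things in the scene. Friction and masses are not known exactly. Their poses are not given: they have to be found in the camera images.
- light_base: white light base, fixed and heavy, 220 x 230 mm, flat top 58 mm up (own frame: x -125 to +95, y -115 to +115 mm, corners rounded 28 mm). Origin on the trolley top below the centre of its round window, which is the iris ring's turning axis. Own -x is its front (towards the robot at yaw 0), +y its left. Around the window (radius 60) the black iris ring: radius 77, top at z = 66.5 mm.
- scale_dot (a point): small solid dot engraved on the flat top beyond the right (-y) end of the arc scale (iris closed), 111 mm from the turning axis; an open circle lies beyond the left end (iris open). The scale arc lies before the ring, radius 104 to 110 mm, centred on -x: a mark every 5 degrees over 120 degrees; the four longer, thicker marks (to radius 120) are 40 degrees apart.
- iris_ring (a joint): ring angle, rad: 0 = lever on the first long mark (dot end), 2.094 = on the fourth. Grows clockwise from above, lever swinging from the base's right past the front to its left; lever points along (-cos(q - 1.047), sin(q - 1.047)) in the base's frame. Third long mark: 1.396. Stiff (0.22 N m, about 2.5 N at the post), stays where left. Starts 0 to 0.8.
- lever_post (a point): point on the axis of the iris lever's upright black finger post, 90 mm from the turning axis, 81 mm above the trolley top. The post is 11 mm (radially) x 9 mm (along the arc), z = 65 to 92 mm, on an aluminium arm 12 mm wide (z 61 to 65.5) whose pointer tip ends at radius 103.5 mm, just short of the marks. It can catch in the seam between two closed fingers: push it with the flat of one.
- third_long_mark (a point): where the point lever_post is when the pointer stands exactly on the third long mark: on that mark's radius, 90 mm from the turning axis, 81 mm above the trolley top. Fixed to the base.
- stop_slide (a joint): how far the dark-field stop slide stands out of its slot in the base's left (+y) side, m: 0 = fully home, pad against the base's side; at most 0.045. Runs along the base's y axis, pushed in towards -y, about 2 N of friction, stays where it is left. Starts 0.025 to 0.045.
- slide_pad (a point): middle of the outer (+y) face of the slide's upright black thumb pad, 42 mm above the trolley top. The pad is 36 mm wide (along the base's x), 7 mm thick, from z = 22 to z = 54 mm; at home its outer face lies 122.5 mm left of the base's origin.
- loupe: small black eye loupe, 34 x 34 x 31 mm, loose on the rear right corner of the base's top; origin at the centre of its underside. Leave alone.
- dish_low: culture dish, diameter 90 mm, 16 mm high, loose on the trolley at the right of the base, under another dish; origin at the centre of its underside. Leave alone.
- dish_high: culture dish, diameter 86 mm, 16 mm high, lying on the other dish; origin at the centre of its underside. Leave alone.
- tally_counter: white hand tally counter, 58 x 57 x 38 mm, near the left edge; origin at the centre of its underside. Leave alone.
- marker_pen: marker pen, 135 mm long and 14 mm thick, lying near the left edge; origin at the centre of its underside, long axis y. Leave alone.
- swab_pot: pot of cotton swabs, 62 mm across, 93 mm high, at the front right; origin at the centre of its underside. Leave alone.
- stain_jar: jar with a black screw lid, 53 mm across, 99 mm high, behind the base; origin at the centre of its underside. Leave alone.
- dropper: white dropper bottle with a pointed cap, 37 mm across, 107 mm high, behind the base; origin at the centre of its underside. Leave alone.

How it is judged:
By the outcome, as a careful person would: the job done as asked, in the order asked, and still so for the second after the job is handed in, with the robot touching nothing.
It also fails if it takes over 53 s, if anything falls off the work surface, if the arm or the gripper's body presses on something with over 40 N, if the wrist force passes 120 N, or if a joint passes its speed limit or range.

## Robot

A 6-joint arm with a two-finger parallel gripper is mounted at the origin on a cart in front of the work surface, level with it; the furniture and walls round the work are solid. World frame = base frame: x ahead of the robot, y to its left, z up, the work surface at z = 0. Lengths are in m, angles in rad, forces in N, time in s.
With the tool pointing down it reaches from about 0.2 to 0.875 m from the base axis. Payload 3.4 kg.
Tool frame: the origin (TCP) lies midway between the tips of the shut fingers; the grasp point (between the pads) lies 19 mm behind it; z points along the fingers, y is the line along which they close (so a half turn about z gives the same grasp; the last joint's range is limited). The gripper opens to 94 mm and grips with 3 to 60 N. Pads are 16 mm wide; open, the fingers measure 119 mm over their backs; the gripper's body (75 mm by 177 mm) begins 78 mm behind the grasp point.
Start: joints at [-1.423, 0.276, 1.505, -0, 1.361, -0.121], TCP at [0.153, -0.554, 0.177] pointing down, gripper open.
Joint ranges: [-2.89, 2.89], [-0.75, 2.08], [0.22, 2.7], [-1.18, 4.32], [0.11, 2.71], [-2.7, 2.7]. Speed limits (rad/s): [2.57, 2.57, 3.14, 3.14, 3.14, 3.14].

## Interface

Orientations are given as a unit quaternion [w, x, y, z].
In Python, from station import r, observe, cams, close_job gives the robot as it stands. The module is installed in compiled form; this text tells all that it offers. Calls block until the motion is done:
- r.move_pose(position, orientation): joint-space move of the TCP to a pose.
- r.movel(position, ori=None, max_speed=0.15): straight line of the TCP; ori=None keeps the orientation; max_speed is the mean speed in m/s.
- r.movej(angles): joint-space move.
- r.release() and r.close_gripper(): open the fingers fully, or close them until they stop; the grip force is fixed at half the most.
- r.pause(seconds).
- r.inverse_kinematics(position, orientation): joint angles nearest the present ones, or None.
- observe(): the state.
- cams.snapshot(name): name is "scene" or "top" or "wrist"; returns the picture (384x512x3 uint8, red, green, blue); there is no depth.
- cams.camera_params(name): a dict with "intrinsics" (3x3 intrinsics, pixels), "R" (3x3) and "t" (3): a world point X has camera coordinates R X + t; the wrist camera has in their place "tool_from_camera" (4x4, takes a point from camera to tool coordinates, whose origin is the TCP and whose axes are the flange's). Camera axes: x right, y down, z forward; pixel columns grow to the right and rows downward; lengths in m; the calibration is good to about 2 mm. A picture is of the moment at which its call begins: read the wrist's pose just before it. camera_params takes no time and is no camera call.
A pose or a line that the arm cannot do raises r.PlanningError and nothing moves.
- close_job(): hands the job in; it is judged then, once.
The state is a dict: "time_s": time; "joints": joint angles; "qvel": joint speeds; "joint_efforts": joint torques, N m; "tool_pos": TCP position; "tool_rot": TCP orientation; "contact_force": force on the tool from outside, world axes, zero at the start; "torque": the same for the moment, N m; "gripper_width": opening from 0.0 (shut) to 1.0 (fully open); "grip_force": force on a finger pad.
Only numpy, scipy, OpenCV 4.12 (cv2) and the standard library are available. Lean on these libraries where they do the work, as an engineer would, in place of code of your own. Each camera call takes 0.05 s, during which the arm holds its last target. There are 200 camera calls.

## Working session

There is one attempt and no reset: what is moved stays moved. The work goes in short steps, each a Python script; the robot and the scene stay as the last script left them, time stands still between calls to the robot, and variables do not carry over. Pictures are saved under pics/ and viewed, at most 10 in all, crops included, and the job is handed in when it is done.

```bash
mkdir -p pics; python3 - <<'E'
from station import r, observe, cams
import cv2, numpy as np
for n in ("top","scene"):
    p=cams.snapshot(n); cv2.imwrite(f"pics/{n}0.png",cv2.resize(p[:,:,::-1],(768,576),interpolation=cv2.INTER_CUBIC)); np.save(f"pics/{n}0.npy",p)
    c=cams.camera_params(n); print(n,c["intrinsics"],c["R"],c["t"])
print(cams.camera_params("wrist")); s=observe(); print(s["time_s"],s["tool_pos"],s["tool_rot"])
E
```

```text
top [[461.14090376   0.         256.72301556]
 [  0.         461.14090376 189.35501686]
 [  0.           0.           1.        ]] [[ 0.20041841 -0.97969186 -0.0060258 ]
 [-0.95114171 -0.19309598 -0.24092194]
 [ 0.23486571  0.05401658 -0.97052579]] [-0.11999145  0.5295542   1.43466071]
scene [[387.02038169   0.         251.72952536]
 [  0.         387.02038169 192.13368696]
 [  0.           0.           1.        ]] [[-0.71887228 -0.69505448 -0.01104139]
 [-0.53051358  0.55881846 -0.63739883]
 [ 0.44919704 -0.45235074 -0.77045495]] [0.37201164 0.34838042 0.86645442]
{'intrinsics': array([[340.89765363,   0.        , 250.40941024],
       [  0.        , 340.89765363, 191.07439758],
       [  0.        ,   0.        ,   1.        ]]), 'tool_from_camera': array([[ 5.90662460e-04, -9.67600930e-01, -2.52483844e-01,
         7.31268260e-02],
       [ 9.99999062e-01,  2.59587538e-04,  1.34458014e-03,
        -2.00163774e-04],
       [-1.23547534e-03, -2.52484401e-01,  9.67600176e-01,
        -2.07711788e-01],
       [ 0.00000000e+00,  0.00000000e+00,  0.00000000e+00,
         1.00000000e+00]])}
0.1 [ 0.15259785 -0.55381991  0.17641333] [-8.04474660e-04  9.90981899e-01  1.33993386e-01 -2.40400268e-05]
```

View pics/top0.png

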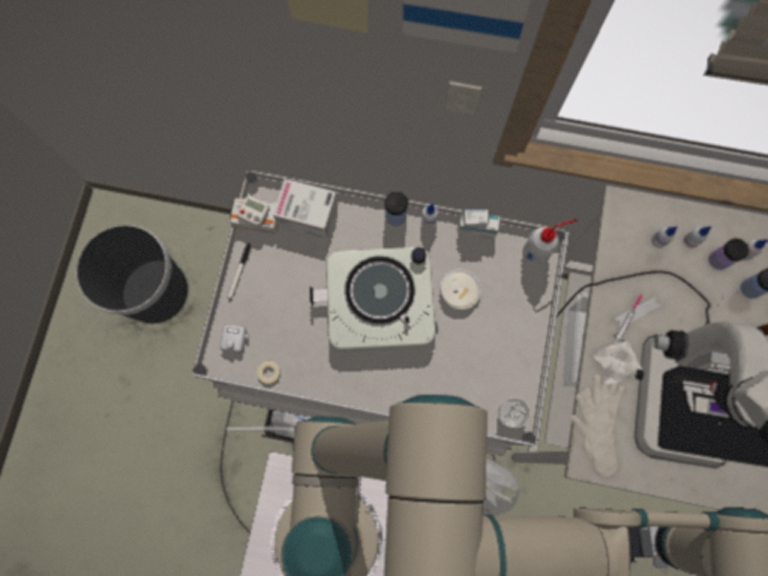

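View pics/scene0.png

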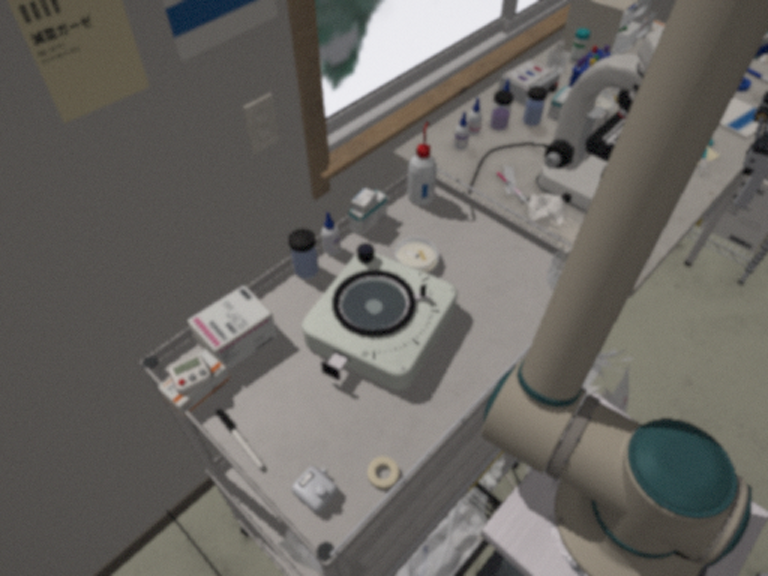

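The top view shows the ring at about (380,290), the lever post at about (406,322) and the slide pad at about (313,296), in 1.5x pixels. The scale faces the robot. The scene view agrees: pad at (333,368), post at (424,290).

```bash
cat > h.py <<'E'
from station import r, observe, cams, close_job
import cv2, numpy as np
from scipy.spatial.transform import Rotation as Ro
def ray(name,uv,z,T=None):
    c=cams.camera_params(name); K=c["intrinsics"]
    d=np.linalg.solve(K,np.r_[np.array(uv,float),1])
    if T is None: o=-c["R"].T@c["t"]; d=c["R"].T@d
    else: o=T[:3,3]; d=T[:3,:3]@d
    return o+d*(z-o[2])/d[2]
def wristT(s):
    T=np.eye(4); w,x,y,z=s["tool_rot"]; T[:3,:3]=Ro.from_quat([x,y,z,w]).as_matrix(); T[:3,3]=s["tool_pos"]
    return T@cams.camera_params("wrist")["tool_from_camera"]
def proj(X,T):
    K=cams.camera_params("wrist")["intrinsics"]; p=K@(T[:3,:3].T@(np.array(X)-T[:3,3])); return p[:2]/p[2]
def down(yaw): # tool x along yaw, pointing down
    q=(Ro.from_euler('z',yaw)*Ro.from_quat([1,0,0,0])).as_quat(); return [q[3],q[0],q[1],q[2]]
E
python3 - <<'E'
from h import *
for n,uv,z in [("ring",(380,290),.0665),("post",(406,320),.09),("pad",(313,296),.042),("FL",(330,347),.058),("FR",(434,347),.058),("dishR",(460,291),.03)]:
    print(n,ray("top",np.array(uv)/1.5,z).round(3))
c=ray("top",np.array((380,290))/1.5,.0665)
q0=observe()["joints"]
for z in (.25,.22):
  print(r.inverse_kinematics([c[0]-.06,c[1],z],down(0)))
r.move_pose([c[0]-.09,c[1]+.02,.25],down(0))
s=observe();T=wristT(s);p=cams.snapshot("wrist");np.savez("pics/w1.npz",p=p,T=T)
cv2.imwrite("pics/w1.png",cv2.resize(p[:,:,::-1],(768,576),interpolation=cv2.INTER_CUBIC));print(s["time_s"],s["tool_pos"],s["joints"],proj(c,T))
E
```

```text
ring [ 0.527 -0.004  0.066]
post [ 0.469 -0.072  0.09 ]
pad [0.49  0.139 0.042]
FL [0.386 0.076 0.058]
FR [ 0.43  -0.141  0.058]
dishR [ 0.569 -0.175  0.03 ]
[-1.57331794e-01  7.55916760e-02  1.58052900e+00 -4.44089210e-16
  1.48547198e+00  1.41346453e+00]
[-1.57331794e-01  8.82092179e-02  1.63938593e+00 -4.44089210e-16
  1.41399751e+00  1.41346453e+00]
2.3917 [0.43728621 0.01554907 0.24986039] [-1.23420075e-01  2.87209832e-02  1.63145103e+00 -3.26694117e-04
  1.48157710e+00  1.44829995e+00] [267.70483004  86.40222478]
```

View pics/w1.png

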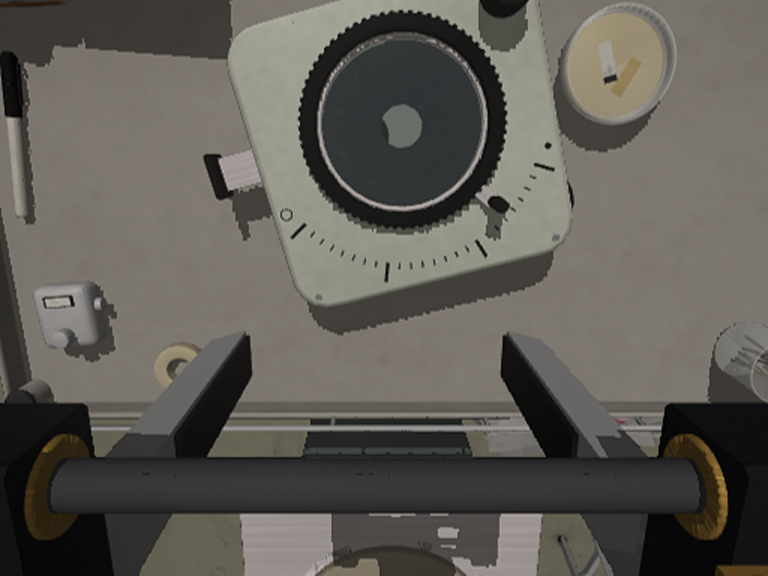

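The wrist view shows the dot at (548,146), long marks at (544,166), (481,249), (387,272) and (298,231), and the open circle at (286,215). The post top is at (498,204) and the pad at (216,177). Next I measure these from the pixels.

```bash
cat >> h.py <<'E'
def plane(T,z):
    K=cams.camera_params("wrist")["intrinsics"]; v,u=np.mgrid[:384,:512]
    d=(T[:3,:3]@np.linalg.inv(K)@np.stack([u.ravel(),v.ravel(),np.ones(u.size)]))
    return (T[:3,3,None]+d*(z-T[2,3])/d[2])[:2].T.reshape(384,512,2)
def blob(g,uv,R,thr):
    m=np.zeros_like(g); cv2.circle(m,tuple(int(round(a)) for a in uv),R,255,-1)
    m=((g<thr)&(m>0)).astype(np.uint8); return m
E
python3 - <<'E'
from h import *
from scipy.optimize import least_squares
f=np.load("pics/w1.npz");p,T=f["p"],f["T"];g=cv2.cvtColor(p,cv2.COLOR_RGB2GRAY)
P=plane(T,.058)
marks=[]
for uv in [(544,166),(481,249),(387,272),(298,231)]:
    m=blob(g,np.array(uv)/1.5,8,90); n,l,st,ce=cv2.connectedComponentsWithStats(m)
    k=1+np.argmax(st[1:,4]); marks.append(P[l==k].mean(0)); print(uv,st[k],(ce[k]*1.5).round(1))
marks=np.array(marks)
ang=np.radians([-60,-20,20,60])
def res(x):
    a=x[2]+np.pi-ang   # base dir (-cos a, sin a) -> angle pi-a
    return (np.c_[x[0]+x[3]*np.cos(a),x[1]+x[3]*np.sin(a)]-marks).ravel()
s=least_squares(res,[.527,0,.2,.112]);print("base",s.x,"res mm",(s.fun*1e3).round(1)); x=s.x
# ring check
P6=plane(T,.0665); d=np.hypot(*(P6-x[:2]).transpose(2,0,1)); m=(g<60)&(d<.085)
cs,_=cv2.findContours(m.astype(np.uint8),cv2.RETR_EXTERNAL,cv2.CHAIN_APPROX_NONE);c=max(cs,key=len)[:,0]
q=P6[c[:,1],c[:,0]]; 
cf=least_squares(lambda y:np.hypot(*(q-y[:2]).T)-y[2],[*x[:2],.077],loss="soft_l1",f_scale=.001).x;print("ring",cf)
# post top
m=blob(g,np.array((498,204))/1.5,9,60);n,l,st,ce=cv2.connectedComponentsWithStats(m);k=1+np.argmax(st[1:,4])
pp=plane(T,.09)[l==k].mean(0)-x[:2];c,s_=np.cos(x[2]),np.sin(x[2]);R=np.array([[c,s_],[-s_,c]])
b=R@pp;print("post base",b,st[k],"r",np.hypot(*b),"q",np.arctan2(b[1],-b[0])+1.047)
pad=R@(ray("wrist",np.array((216,160))/1.5,.054,T)[:2]-x[:2]);print("pad top mid",R@(ray("wrist",np.array((214,176))/1.5,.054,T)[:2]-x[:2]))
np.save("base.npy",x[:3])
E
```

```text
(544, 166) [356 109  14   5  30] [544.2 166.5]
(481, 249) [317 160   8  12  30] [480.7 247.8]
(387, 272) [256 175   4  13  30] [386.4 271.8]
(298, 231) [194 149  10  10  28] [297.8 230.2]
base [ 0.5309335  -0.00436728  0.2516639   0.11289725] res mm [ 0.   0.  -0.1 -0.1  0.1  0.1 -0.  -0. ]
ring [ 0.53023875 -0.00394289  0.07497081]
post base [-0.07066545 -0.05161335] [325 131  15  12 118] r 0.0875073943777081 q 0.4161677555336182
pad top mid [-0.00038434  0.14901351]
```

```bash
cat >> h.py <<'E'
bx,by,yaw=np.load("base.npy"); B=Ro.from_euler('z',yaw).as_matrix()
def W(x,y,z): return B@[x,y,z]+[bx,by,0]
def back(p): return B.T@(np.array(p)-[bx,by,0])
E
python3 - <<'E'
from h import *
r.close_gripper()
r.move_pose(W(0,.19,.13),down(yaw)); r.movel(W(0,.19,.031),max_speed=.12)
F0=observe()["contact_force"]; r.movel(W(0,.139,.031),max_speed=.06)
y=.139
while True:
    s=observe(); f=B.T@(s["contact_force"]-F0); print(round(y,4),back(s["tool_pos"]).round(4),f.round(1))
    if f[1]>9 or y<.129: break
    y-=.001; r.movel(W(0,y,.031),max_speed=.02)
r.movel(W(0,.19,.031),max_speed=.15); r.movel(W(0,.19,.16),max_speed=.2)
print(observe()["time_s"],observe()["gripper_width"])
E
```

```text
0.139 [-1.000e-04  1.392e-01  3.090e-02] [-0.6  0.3  0.5]
0.138 [-0.      0.1382  0.031 ] [-0.1 -0.3  0.8]
0.137 [0.    0.137 0.031] [ 0.6  0.  -0.8]
0.136 [0.     0.1359 0.031 ] [-0.1 -0.9  1.1]
0.135 [0.     0.1349 0.031 ] [-0.4  0.1  1.3]
0.134 [-0.      0.1339  0.031 ] [ 0.7 -0.2 -0.4]
0.133 [-0.     0.133  0.031] [-0.9 -0.7  0.9]
0.132 [0.    0.132 0.031] [ 0.2 -1.  -0. ]
0.131 [-0.      0.1309  0.031 ] [ 1.  -0.7  0.3]
0.13 [0.     0.1299 0.031 ] [ 1.   0.1 -0.1]
0.129 [0.    0.129 0.031] [-0.5 -0.3  0.6]
0.128 [0.    0.128 0.031] [-0.6  0.1 -0.3]
10.7833 0.0031521273321167688
```

No contact force was felt, so I'll look from nearby before pushing further.

```bash
python3 - <<'E'
from h import *
r.move_pose(W(-.05,.12,.2),down(yaw))
s=observe();T=wristT(s);p=cams.snapshot("wrist");np.savez("pics/w2.npz",p=p,T=T)
cv2.imwrite("pics/w2.png",cv2.resize(p[:,:,::-1],(768,576),interpolation=cv2.INTER_CUBIC));print(s["time_s"])
for X in [(0,.1225,.054),(0,.1155,.054),(0,.15,.054)]: print(X,proj(W(*X),T)*1.5)
E
```

```text
11.25
(0, 0.1225, 0.054) [371.20817145 187.19565664]
(0, 0.1155, 0.054) [381.52351174 187.18326866]
(0, 0.15, 0.054) [330.68313045 187.24432429]
```

View pics/w2.png

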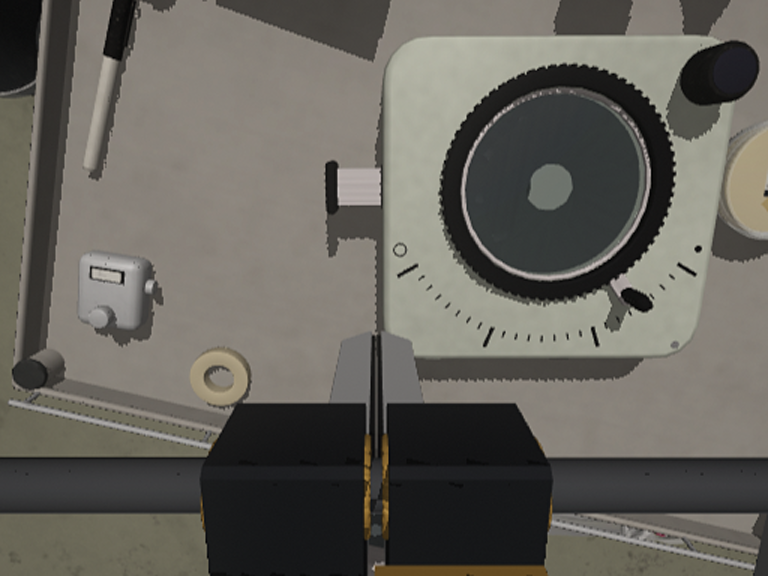

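The pad is still out at (332,187), which is y ≈ 0.149, so the slide did not move. I'll go back and look with the finger in place at mid-push.

```bash
python3 - <<'E'
from h import *
T=np.load("pics/w2.npz")["T"]; print("tcp px",proj(W(-.05,.12,.2),T)*1.5)
r.move_pose(W(0,.19,.1),down(yaw)); r.movel(W(0,.19,.031),max_speed=.15)
r.movel(W(0,.150,.031),max_speed=.08)
s=observe();T=wristT(s);p=cams.snapshot("wrist");q=cams.snapshot("scene")
print(s["time_s"],s["contact_force"],s["tool_rot"],down(yaw),back(s["tool_pos"]))
a=cv2.resize(p[100:290,150:400,::-1],(500,380)); b=cv2.resize(q[180:275,150:275,::-1],(500,380)) 
cv2.imwrite("pics/w3.png",np.vstack([a,b])[:, :][:760] if 0 else cv2.resize(np.hstack([a,b]),(800,304)))
E
```

```text
tcp px [374.74874655 328.55223878]
13.15 [-0.28218526 -0.58383595 -0.61718705] [-1.41351846e-04  9.92159800e-01  1.24975621e-01 -7.94112012e-05] [np.float64(0.0), np.float64(0.9920936006587548), np.float64(0.12550014952958058), np.float64(0.0)] [-5.39498318e-05  1.49695016e-01  3.09693049e-02]
```

View pics/w3.png

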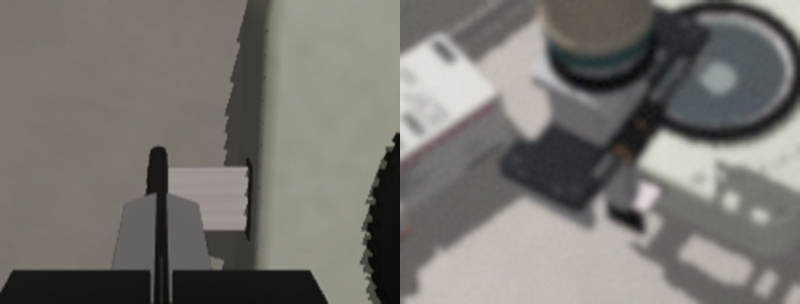

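The fingertip seems to overlap the pad without contact. I'll project the tip into the scene view to check the heights.

```bash
python3 - <<'E'
from h import *
c=cams.camera_params("scene")
def ps(X): p=c["intrinsics"]@(c["R"]@np.array(X)+c["t"]); return p[:2]/p[2]
q=cams.snapshot("scene"); o=np.load("pics/scene0.npy")
u0,v0,S=190,215,9
ims=[cv2.resize(im[v0:v0+60,u0:u0+44,::-1],None,fx=S,fy=S,interpolation=cv2.INTER_CUBIC) for im in (o,q)]
for im in ims:
    for X,col in [((0,.1497,.031),(0,0,255)),((0,.1497,.06),(255,0,255)),((0,.152,.022),(0,255,0)),((-.018,.152,.054),(255,0,0)),((.018,.152,.054),(255,255,0))]:
        a=(ps(W(*X))-[u0,v0]+.5)*S; cv2.circle(im,tuple(int(k) for k in a),4,col,-1)
cv2.imwrite("pics/s3.png",np.hstack(ims)); print("cam in base frame",back(-c["R"].T@c["t"]),observe()["time_s"])
E
```

```text
cam in base frame [-0.33855801  0.56221181  0.89372889] 13.3
```

View pics/s3.png

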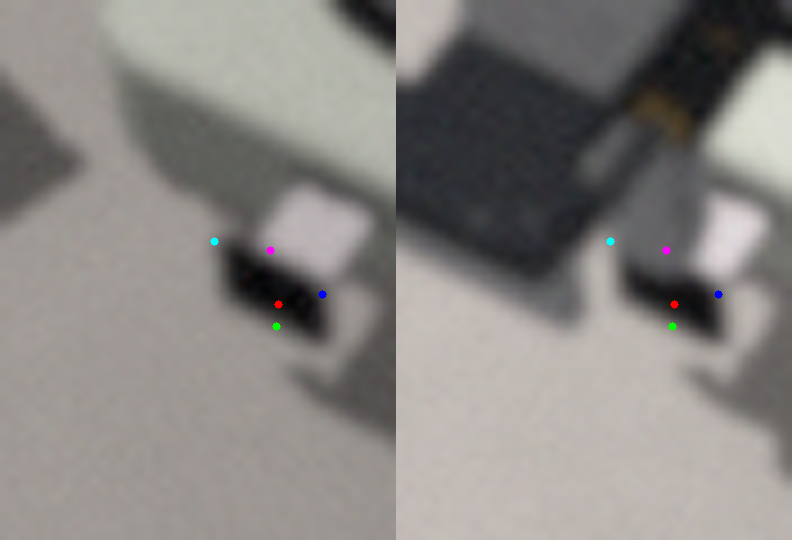

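The red dot (TCP at z=0.031) lies low on the pad, but the visible fingertip ends near the magenta level, z≈0.054. So the real tips are about 23 mm short of the reported TCP. I'll gently touch the trolley in free space to measure this, then push lower.

```bash
python3 - <<'E'
from h import *
r.movel(W(0,.19,.031),max_speed=.15); r.movel(W(0,.19,.006),max_speed=.08)
F0=observe()["contact_force"]; z=.006; hit=None
while z>-.034:
    s=observe(); f=s["contact_force"]-F0
    if f[2]>4: hit=s["tool_pos"][2]; print("hit",z,hit,f); break
    z-=.002
    try: r.movel(W(0,.19,z),max_speed=.03)
    except r.PlanningError as e: print("plan",e); break
print(z,f,observe()["time_s"])
E
```

```text
hit -0.030000000000000013 -0.028120492197383246 [-4.09662628 -0.12849945 15.32772843]
-0.030000000000000013 [-4.09662628 -0.12849945 15.32772843] 18.675
```

The fingertips are 28 mm short of the reported TCP, so I'll use that offset from here on.

```bash
python3 - <<'E'
from h import *
z=.002
r.movel(W(0,.19,z),max_speed=.1)
F0=observe()["contact_force"]; r.movel(W(0,.139,z),max_speed=.06)
y=.139
while True:
    s=observe(); f=B.T@(s["contact_force"]-F0); print(round(y,4),back(s["tool_pos"]).round(4),f.round(1))
    if f[1]>9 or y<.1235: break
    y-=.0015; r.movel(W(0,y,z),max_speed=.03)
r.movel(W(0,.16,z),max_speed=.15); r.movel(W(0,.16,.1),max_speed=.2)
print(observe()["time_s"])
E
```

```text
0.139 [0.0003 0.1386 0.0022] [-0.1 -0.4 -0.2]
0.1375 [0.0002 0.1376 0.0022] [-1.  -0.7 -0.1]
0.136 [0.0002 0.1362 0.0022] [-0.6  0.9  1.3]
0.1345 [0.0002 0.1356 0.0022] [-0.5  4.4  2.4]
0.133 [0.0002 0.1356 0.0022] [0.1 8.7 3.8]
0.1315 [0.0003 0.1357 0.0023] [ 0.7 12.6  3.4]
22.375
```

```bash
cat >> h.py <<'E'
H=.0131+.0045; Z=.047
def lev(q,gap,z=Z,sgn=1):
    a=q-1.0472; u=np.array([-np.cos(a),np.sin(a)]); t=np.array([np.sin(a),np.cos(a)])
    p=.090*u-sgn*(H+gap)*t; return W(*p,z),down(yaw-a)
def look(n,hq):
    r.move_pose(W(-.07,.04,.2),down(yaw)); s=observe();T=wristT(s);p=cams.snapshot("wrist");np.savez(f"pics/{n}.npz",p=p,T=T)
    cv2.imwrite(f"pics/{n}.png",cv2.resize(p[:,:,::-1],(768,576),interpolation=cv2.INTER_CUBIC)); print(s["time_s"],"post expected px",proj(W(-.09*np.cos(hq-1.0472),.09*np.sin(hq-1.0472),.092),T)*1.5)
E
python3 - <<'E'
from h import *
p,o=lev(.40,.014,.15); r.move_pose(p,o); p,o=lev(.40,.014); r.movel(p,o,max_speed=.15)
F0=observe()["contact_force"]
for q in [.40,.53,.66,.79,.92,1.05,1.18,1.31]:
    p,o=lev(q,0); r.movel(p,o,max_speed=.04); s=observe(); f=s["contact_force"]-F0
    print(q,(s["tool_pos"]-p).round(4),f.round(1))
    if np.linalg.norm(f)>15: break
p,o=lev(q,.015); r.movel(p,o,max_speed=.1); p,o=lev(q,.015,.14); r.movel(p,o,max_speed=.2)
look("w4",1.31)
E
```

```text
0.4 [-0.      0.0001  0.0003] [0.6 0.1 0.6]
0.53 [ 0.0006 -0.0002  0.0002] [ 1.4 -0.1  1.4]
0.66 [ 0.0002 -0.0001  0.0001] [ 0.4 -0.4  1.6]
0.79 [-0.0001  0.0001 -0.    ] [ 0.4 -1.5  1.4]
0.92 [-0.0002  0.0001 -0.0001] [-0.2  0.2  1.9]
1.05 [-0.0002  0.0001 -0.0001] [ 0.1 -0.2  1.7]
1.18 [-0.0003  0.0001 -0.0001] [-0.8  0.2  0.7]
1.31 [-0.0002  0.0001 -0.0001] [0.1 0.3 0.7]
29.2417 post expected px [402.06354838 297.56854247]
```

View pics/w4.png

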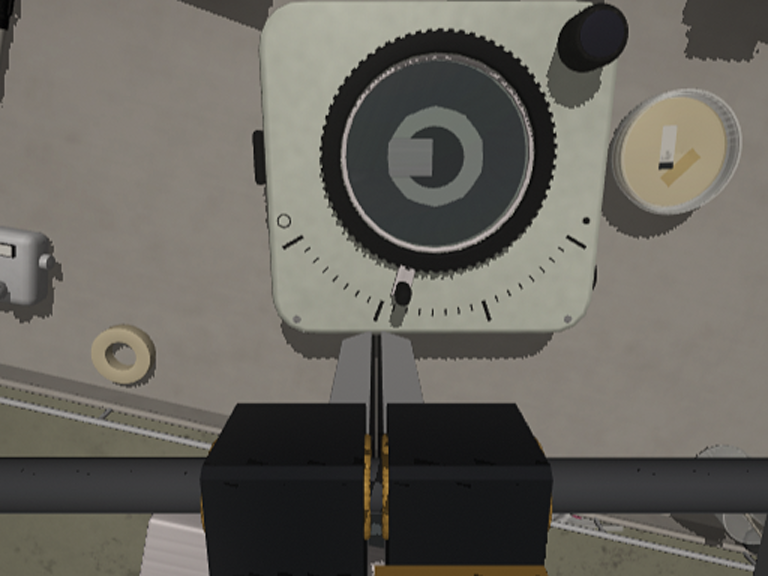

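The slide is home, with its pad against the side at (258,157). The lever post is at (403,293), close to the predicted pixel and just short of the third long mark at (379,311). Next I measure the residual and finish the push.

```bash
cat >> h.py <<'E'
def measq(n,postuv,markuv):
    f=np.load(f"pics/{n}.npz");p,T=f["p"],f["T"];g=cv2.cvtColor(p,cv2.COLOR_RGB2GRAY)
    for nm,uv,R,th,zs in (("post",postuv,12,50,(.082,.087,.092)),("mark",markuv,8,90,(.058,))):
        m=blob(g,np.array(uv)/1.5,R,th);_,l,st,ce=cv2.connectedComponentsWithStats(m);k=1+np.argmax(st[1:,4])
        for z in zs:
            b=B.T[:2,:2]@(plane(T,z)[l==k].mean(0)-[bx,by]); print(nm,z,st[k],(ce[k]*1.5).round(1),"r",np.hypot(*b).round(4),"q",(np.arctan2(b[1],-b[0])+1.0472).round(4))
E
python3 - <<'E'
from h import *
measq("w4",(403,293),(379,311))
E
```

```text
post 0.082 [263 188  11  16 143] [402.1 293.2] r 0.0898 q 1.3046
post 0.087 [263 188  11  16 143] [402.1 293.2] r 0.0885 q 1.3116
post 0.092 [263 188  11  16 143] [402.1 293.2] r 0.0872 q 1.3188
mark 0.058 [249 200   7  14  37] [377.6 310.4] r 0.113 q 1.3976
```

```bash
python3 - <<'E'
from h import *
p,o=lev(1.31,.015,.12); r.move_pose(p,o); p,o=lev(1.31,.015); r.movel(p,o,max_speed=.15)
for q in [1.30,1.36,1.397]:
    p,o=lev(q,0); r.movel(p,o,max_speed=.03)
r.pause(.2); print((observe()["tool_pos"]-p).round(4))
p,o=lev(q,.015); r.movel(p,o,max_speed=.08); p,o=lev(q,.015,.14); r.movel(p,o,max_speed=.2)
look("w5",1.397); measq("w5",(379,292),(377.6,310.4))
E
```

```text
[ 0.0001 -0.0002  0.    ]
33.1833 post expected px [390.50826836 293.94452687]
post 0.082 [256 186  10  16 115] [390.2 291.1] r 0.0908 q 1.3925
post 0.087 [256 186  10  16 115] [390.2 291.1] r 0.0895 q 1.3992
post 0.092 [256 186  10  16 115] [390.2 291.1] r 0.0883 q 1.4062
mark 0.058 [249 200  12  15 108] [382.1 311.1] r 0.1125 q 1.3697
```

View pics/w5.png

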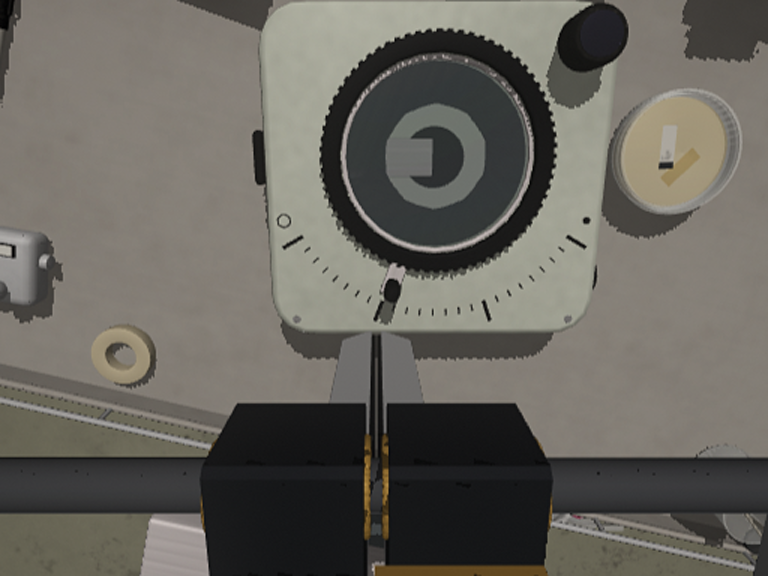

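The post now stands on the third mark's radius (q ≈ 1.397), the slide is home at (258,157), and the arm is clear.

```bash
python3 -c "
from h import *
print(close_job())"
```

```text
the job is handed in; nothing more can be done
None
```

The job is handed in at about 33 s: the iris pointer stands on the third long mark (measured about 1.397 rad against a target of 1.396), the dark-field slide is fully home, and nothing else was handled.

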